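# Draw the tray out from under the mixing stand with the pull hook

### The arm

A 6-joint arm with a two-finger parallel gripper is mounted at the origin on a cart in front of the work surface, level with it; the furniture and walls round the work are solid. World frame = base frame: x ahead of the robot, y to its left, z up, the work surface at z = 0. Lengths are in mm, angles in rad, forces in N, time in s.
With the tool pointing down it reaches from about 400 to 925 mm from the base axis. Payload 12.5 kg.
Tool frame: the origin (TCP) lies at the very end of the fingers, on their centre line; the grasp point (between the pads) lies grip_depth behind it (grip_depth is the distance from the TCP to the grasp point, in mm); z points along the fingers, y is the line along which they close (so a half turn about z gives the same grasp; the last joint's range is limited). The gripper opens to 95 mm and grips with 3 to 60 N. Pads are 20 mm wide; open, the fingers measure 119 mm over their backs; the gripper's body (75 mm by 180 mm) begins 59 mm behind the grasp point.
Start: joints at [-1.43, 0.491, 1.559, -0, 1.092, -0.106], TCP at [152.711, -606.077, 187.361] pointing down, gripper open.
Joint ranges: [-3.1, 3.1], [-0.84, 2.19], [0.05, 2.79], [-1.13, 4.28], [0.06, 2.93], [-2.69, 2.69]. Speed limits (rad/s): [2.22, 2.22, 2.79, 3.14, 3.14, 3.14].

### API

Orientations are given as [roll, pitch, yaw] about the fixed x, y, z axes, in that order (R = Rz(yaw) Ry(pitch) Rx(roll)).
In Python, from cell import state, read_camera, job_done, grip_depth gives the robot as it stands.
- The arm moves only by the tool drive_tool, never from a script. Its argument "targets" is a list of rows, each an object with "jaw": the opening, from 0 (shut) to 1 (fully open); "travel": the shift along the tool's x, y, z in m, a list of three; "twist": the turn about the tool's z in rad. In form: [{"jaw": jaw, "travel": [tx, ty, tz], "twist": twist}, ...]. A call has 1 to 8 rows; each row is the pose to reach, as a shift and turn from the pose commanded when the call began, along the tool's axes at that moment; what a row does not reach only later rows make up. A row lasts 1/12 s, in which the tool goes at most 41.7 mm and 7.16 degrees, less where a joint would pass 70% of its speed; a pose out of reach is approached as far as the arm can. A call with a gripper value outside its range is refused whole. The fingers move at their own pace and stop on an object; the grip force is fixed at half the most. Time passes only in rows, so rows that repeat a pose let the fingers close. It gives the time, the measured TCP pose, the force, the opening and the grip force at its end, in the units of the state.
- state(): the state, without advancing time (a new reading comes with each control period).
- read_camera(name): name is "side" or "top" or "wrist"; returns a dict with "frame" (480x640x3 uint8, red, green, blue), "fx", "fy", "cx", "cy" (pixels), "R" (3x3) and "t" (3): a world point X has camera coordinates R X + t. Camera axes: x right, y down, z forward; pixel columns grow to the right and rows downward; lengths in mm; the calibration is good to about 2 mm. A picture is of the moment at which its call begins. There is no depth.
- job_done(): hands the job in; it is judged then, once.
The state is a dict: "t": time; "joints": joint angles; "qvel": joint speeds; "tau": joint torques, N m; "eef_pos": TCP position; "tcp_rot": TCP orientation; "ft_force": force on the tool from outside, world axes, zero at the start; "moment": the same for the moment, N m; "opening": opening from 0.0 (shut) to 1.0 (fully open); "grip_force": force on a finger pad.
Only numpy, scipy, OpenCV 4.12 (cv2) and the standard library are available. Lean on these libraries where they do the work, as an engineer would, in place of code of your own. Each camera call takes 0.05 s, during which the arm holds its last target. There are 200 camera calls.

### The job

The red tin stands on the tray under the grey mixing stand's shelf, out of reach: pick up the pull hook by its orange handle, reach its rod in under the shelf, feel lightly with the down-turned tip for the eye in the tray's drawbar (press less than 10 N), drop the tip right through it and draw the tray all the way out to its stop, never pulling hard (18 N is too much) and keeping gripper and arm off the stand and tray. Then unhook, stand the pull hook upright in the middle of its rubber mat and let go, leaving the tray fully out and the black tin and blue bottle where they were.

Things in the scene. Friction and masses are not known exactly. Their poses are not given: they have to be found in the camera images.
- stand: Fixed grey mixing stand, open-fronted box shelf 175 (x) x 170 (y) x 150 mm high; origin: on the table under the middle of its shelf's front edge; the stand reaches from own x = 0 to 175 mm; its open front looks along own -x. Side walls 12 mm thick, base plate 8 mm. Shelf board 18 mm thick, underside 132 mm up. Inside, a tray on a steel housing slides along own -x; its drawbar points to own -x.
- shelf_edge (a point): Middle of the lower front edge of the stand's shelf board, 132 mm above the table, at the stand's own (0, 0, 132) mm.
- tray_front (a point): Point on the front face of the tray's housing (moves with the tray): middle of its width, at the height of the drawbar's upper face, 56 mm above the table. With the tray in it is at the stand's own x = 75 mm, y = 0. The flat steel drawbar sticks out from here along the stand's -x: 40 mm wide, 6 mm thick, rigid downward, free space of 42 mm below it.
- drawbar_mouth (a point): Centre of the slot in the tray's housing (moves with the tray, 3 mm below tray_front) where the drawbar telescopes by 40 mm (1.2 N friction). Its eye, a hole 16 mm long (x) x 20 mm wide with 10 mm of metal before it and at each side, has its centre 28 to 68 mm in front of here: not measured, must be felt. Behind the eye the bar is solid. Pulled, it comes out to 68 mm, then takes the tray along.
- tray (a joint): Travel of the tray out of the stand along the stand's own -x, in m: 0 fully in, 0.120 fully out at its stop, which has a rubber buffer that gives about 1 mm per 3 N. Slides with about 4.5 N of friction plus 15 N per m/s, stays where left. Starts at 0. A loose red tin, 58 mm across and high, rides in its rim.
- pull_hook: Loose pull hook, about 0.35 kg, stands upright on its mat. Origin: centre of the underside of its dark steel foot, 70 x 60 x 12 mm. Orange upright handle 36 (own x) x 24 mm (own y), from 12 to 135 mm up; grip it from above across the 24 mm. A steel rod 8 mm thick runs from it along own +x, axis 62 mm up; at own x = 140 mm it turns straight down to a round tip 38 mm up.
- hook_tip (a point): Lowest point of the pull hook's down-turned tip (8 mm thick, 20 mm below the rod's underside), at the pull hook's own (140, 0, 38) mm.
- hook_grip (a point): Point to grip in the pull hook's handle, own (0, 0, 108) mm of the pull hook; own axes as the hook's.
- mat: Black rubber parking mat fixed on the table, 130 x 120 x 3 mm. Origin: centre of its underside; its top is 3 mm above the table.
- dark_tin: Black paint tin, 70 mm across, 76 mm high, loose on the table in front of the stand on the right. Origin: centre of its underside. To be left alone.
- jug: Dark blue bottle, 71 mm across, 175 mm high, loose on the table to the left of the work. Origin: centre of its underside. To be left alone.
Not all that is in view belongs to the job. There is more than one size of the pull_hook; the job needs the larger. There is more than one size of the mat; the job needs the larger.

How it is judged (in metres and radians):
On the way, in this order (a step that is already met when the one before it is completed fails the run):
1. the tip of the pull hook is through the drawbar's eye and draws the tray (tray moved 10 mm, tip below the drawbar's upper face and in contact) (value of joint tray above 0.01 m and z of hook_tip in the frame of stand below 0.053 m and y of hook_tip in the frame of stand between -0.014 and 0.014 m and contact force between pull_hook and stand above 0.5 N), for 0.1 s.
2. the tray is drawn out to its stop (at least 114 of 120 mm) (value of joint tray above 0.114 m), for 0.2 s.
At the end, for the whole second after the job is handed in: The tray is out to its stop (at least 112 of 120 mm), the pull hook stands upright and at rest on its mat with its centre within 40 mm of the mat's centre, released, and the black tin and blue bottle are within 30 mm of where they stood (value of joint tray above 0.112 m and horizontal distance between pull_hook and mat below 0.04 m and angle between pull_hook's own z axis and vertical below 0.1 rad and height (world z) of pull_hook below 0.012 m and linear speed of pull_hook below 0.02 m/s and distance of each of dark_tin, jug from where it was at the start of the episode below 0.03 m); the robot touches nothing.
It fails at once if the pull hook is forced: more than 18 N between it and the stand, tray or drawbar (contact force between pull_hook and stand above 18 N).
It fails at once if the tip presses hard on the drawbar while it is not through the eye: more than 10 N with the tip above the drawbar's lower face (contact force between pull_hook and stand above 10 N and z of hook_tip in the frame of stand above 0.051 m).
It fails at once if the fingers or the arm touch the stand, tray or drawbar (over 1 N) (contact force between any of the fingers, the arm and stand above 1 N).
It fails at once if the black tin or the blue bottle is knocked over (angle between any of dark_tin, jug's own z axis and vertical above 0.4 rad).
It also fails if it takes over 67 s, if anything falls off the work surface, if the arm or the gripper's body presses on something with over 40 N, if the wrist force passes 120 N, or if a joint passes its speed limit or range.

## Working session

There is one attempt and no reset: what is moved stays moved. The work goes in short steps, Python scripts to look and compute and a tool call to move; the robot and the scene stay as the last step left them, time stands still between calls to the robot, and variables do not carry over. Pictures are saved under pics/ and viewed, at most 10 in all, crops included, and the job is handed in when it is done.

Besides the shell and the picture viewer there is one more tool, called after "Emit:" as a command line: name --argument value ..., lists and objects as JSON in quotes. drive_tool: Moves the arm, as the interface text tells. Its arguments: {"type":"object","properties":{"targets":{"type":"array"}},"required":["targets"]}

```bash
ls; mkdir -p pics
python3 - <<'E'
from cell import state, read_camera, grip_depth
import cv2,pickle
print(grip_depth,state())
for n in("top","side"):
    c=read_camera(n); pickle.dump(c,open(n+'.pkl','wb')); cv2.imwrite(f'pics/{n}0.png',c['frame'][:,:,::-1]); print(n,c['fx'],c['cx'],c['cy'],c['R'],c['t'])
E
```

```text
pics
18.8 {'t': 0.0, 'joints': array([-1.42958617e+00,  4.91545821e-01,  1.55947358e+00, -1.22155969e-05,
        1.09170434e+00, -1.05598078e-01]), 'qvel': array([ 0.00129403,  0.00017812,  0.00050691, -0.0006188 , -0.00078615,
        0.00070887]), 'tau': array([-3.72625625e-03, -6.12655878e+01, -2.58191139e+01,  6.90667983e-02,
        4.82194510e-02, -1.02587817e-04]), 'eef_pos': array([ 152.67305452, -605.76843483,  186.76199472]), 'tcp_rot': array([-3.14046672e+00, -1.08445197e-04,  2.46813806e-01]), 'ft_force': array([0.2661854 , 0.52846894, 0.44087289]), 'moment': array([ 0.03994432,  0.01349751, -0.02680677]), 'grip_force': 0.0, 'opening': 0.9995897860359422}
top 583.0486129331877 313.24791746182814 251.81551905359254 [[ 0.00372812 -0.99995543  0.0086739 ]
 [-0.98131454 -0.00532701 -0.19233665]
 [ 0.19237428 -0.00779477 -0.98129067]] [ -14.42687517  575.93225335 1512.67564395]
side 447.0115474435534 317.20212145534987 241.4323134858648 [[-0.99944624 -0.03022932 -0.01390722]
 [-0.00587034  0.57157614 -0.82052803]
 [ 0.03275304 -0.81999201 -0.57143708]] [ 567.34334952   83.98880756 1262.03214226]
```

View pics/top0.png

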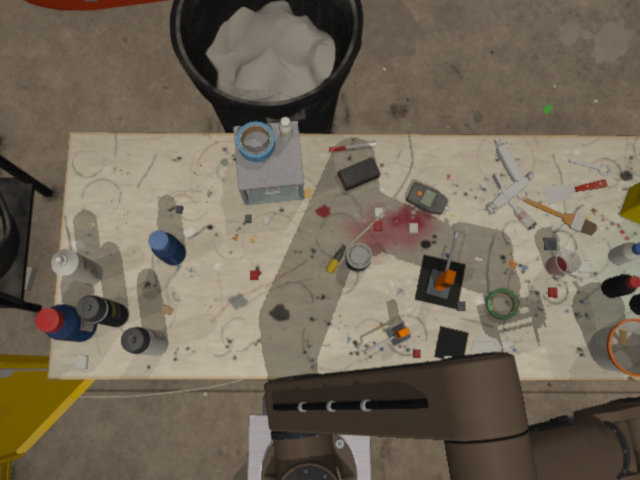

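View pics/side0.png

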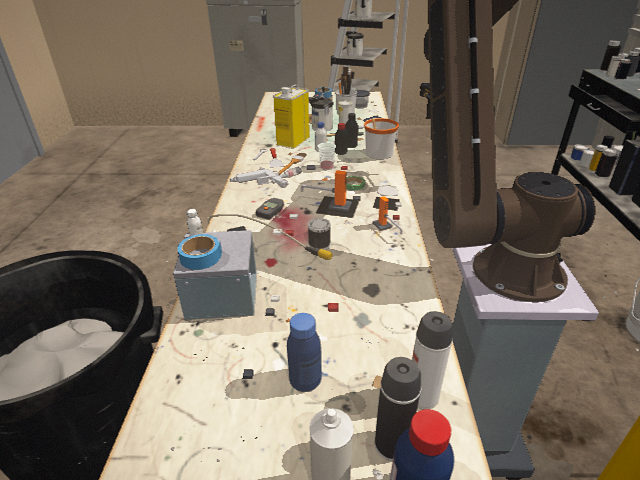

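The top view shows the stand at about (268,165) with its front facing the robot. The large hook and mat are at (440,282), the black tin at (358,257) and the blue bottle at (167,248). I'll zoom in on the stand and the hook.

```bash
cat > h.py <<'E'
import numpy as np,cv2,pickle
def ray(c,uv,z):
    d=c['R'].T@np.array([(uv[0]-c['cx'])/c['fx'],(uv[1]-c['cy'])/c['fy'],1]); o=-c['R'].T@c['t']
    return o+d*(z-o[2])/d[2]
def proj(c,X):
    p=c['R']@np.array(X,float)+c['t']; return np.array([c['fx']*p[0]/p[2]+c['cx'],c['fy']*p[1]/p[2]+c['cy']])
E
python3 - <<'E'
from h import *
c=pickle.load(open('top.pkl','rb')); f=c['frame'][:,:,::-1]
a=cv2.resize(f[110:215,225:315],None,fx=4,fy=4,interpolation=cv2.INTER_CUBIC)
b=cv2.resize(f[225:330,400:490],None,fx=4,fy=4,interpolation=cv2.INTER_CUBIC)
cv2.imwrite('pics/crop1.png',np.hstack([a,b]))
hsv=cv2.cvtColor(c['frame'],cv2.COLOR_RGB2HSV)
m=((hsv[:,:,0]<18)&(hsv[:,:,1]>180)&(hsv[:,:,2]>120)).astype('uint8')[225:330,400:490]
n,l,s,ce=cv2.connectedComponentsWithStats(m)
print([(s[i],ce[i]+[400,225]) for i in range(1,n) if s[i][4]>15])
# dark mat
k=(hsv[:,:,2]<50).astype('uint8')[225:330,400:490]
for q in cv2.findContours(k,0,2)[0]:
    if cv2.contourArea(q)>300:
        bx=cv2.boxPoints(cv2.minAreaRect(q))+[400,225]; print([ray(c,p,3).round()[:2] for p in bx])
E
```

```text
[(array([ 45,  45,  11,  14, 114], dtype=int32), array([449.87719298, 276.59649123])), (array([36, 61,  9,  4, 25], dtype=int32), array([439.92, 287.64]))]
[array([ 453., -291.]), array([ 579., -319.]), array([ 556., -435.]), array([ 431., -406.])]
```

View pics/crop1.png

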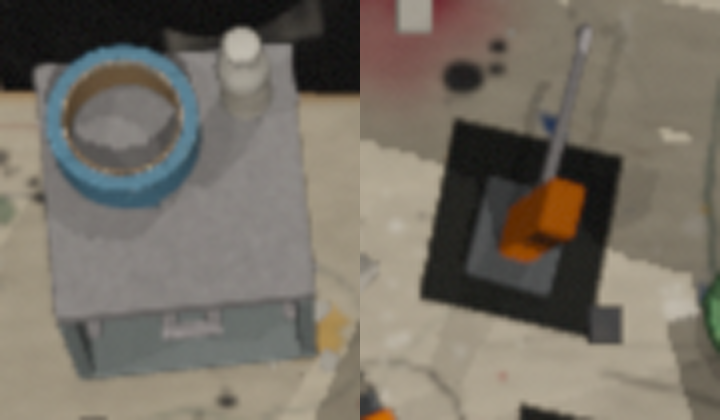

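Run:
```python
from h import *
c=pickle.load(open('top.pkl','rb'))
L=lambda x,y:(225+x/4-.4,110+y/4-.4); Rr=lambda x,y:(400+(x-360)/4-.4,225+y/4-.4)
P=[ray(c,L(*p),150)[:2] for p in((57,312),(312,290),(293,45),(37,66))]
print('stand',np.round(P,1),[np.linalg.norm(P[i]-P[i-1]).round(1) for i in range(4)])
print('front dir deg',np.degrees(np.arctan2(*(P[0]-P[1])[::-1]))-90, 'side',[np.degrees(np.arctan2(*(d)[::-1])) for d in(P[2]-P[1],P[3]-P[0])], 'front mid',(P[0]+P[1])/2)
print('bottom front',[ray(c,L(*p),0)[:2].round(1) for p in((83,377),(316,355))])
F=[ray(c,Rr(*p),12)[:2] for p in((488,177),(467,275),(547,296))]
print('foot corners',np.round(F,1),np.linalg.norm(F[0]-F[1]),np.linalg.norm(F[1]-F[2]),'ctr',(F[0]+F[2])/2,'yaw',np.degrees(np.arctan2(*(F[0]-F[1])[::-1])))
T=ray(c,Rr(584,36),66)[:2]; A=ray(c,Rr(551,178),66)[:2]; print('tip',T,'rod yaw',np.degrees(np.arctan2(*(T-A)[::-1])))
H=[ray(c,Rr(*p),135)[:2] for p in((545,182),(584,186))]; print('handle top front edge',H,np.linalg.norm(H[0]-H[1]))
for n in('top','side'):
  c=pickle.load(open(n+'.pkl','rb'))
  if n=='top': print('tin',ray(c,(359.5,252),76)[:2],'bottle',ray(c,(161,240),175)[:2])
  else: print('tin',ray(c,(319,222),76)[:2],'bottle',ray(c,(303,321),175)[:2])
```

```text
stand [[725.3 181.4]
 [741.1  17.2]
 [909.9  30.9]
 [893.9 199.4]] [np.float64(169.6), np.float64(165.0), np.float64(169.3), np.float64(169.2)]
front dir deg 5.519392949383331 side [np.float64(4.664491723988651), np.float64(6.067016132560552)] front mid [733.20567535  99.31161855]
bottom front [array([724.3, 180.5]), array([741.5,  15.7])]
foot corners [[ 538.5 -338.6]
 [ 470.6 -321.8]
 [ 456.4 -376. ]] 69.99253732230763 56.02120128351229 ctr [ 497.48850173 -357.27405325] yaw -13.871090621388673
tip [ 626.13779617 -395.20776071] rod yaw -15.11341733191856
handle top front edge [array([ 514.96995565, -348.39750252]), array([ 512.52335705, -373.12226768])] 24.84551985878486
tin [ 572.23360833 -134.53756283] bottle [580.54108739 367.83971344]
tin [ 565.24636975 -134.51377538] bottle [581.32292403 380.81228722]
```

Emit:
drive_tool --targets '[{"jaw": 1,"travel": [0.05,-0.02,0],"twist": 0.06},{"jaw": 1,"travel": [0.09,-0.035,0],"twist": 0.12},{"jaw": 1,"travel": [0.13,-0.05,0],"twist": 0.18},{"jaw": 1,"travel": [0.17,-0.066,0],"twist": 0.24},{"jaw": 1,"travel": [0.2,-0.08,0],"twist": 0.3},{"jaw": 1,"travel": [0.23,-0.09,0],"twist": 0.36},{"jaw": 1,"travel": [0.26,-0.1,0],"twist": 0.42},{"jaw": 1,"travel": [0.29,-0.115,0],"twist": 0.49}]'

```text
t: 0.77
eef_pos: [407.3, -422.7, 187.1]
tcp_rot: [3.142, 0.0, -0.246]
ft_force: [-0.4, -0.3, 0.2]
opening: 1.0
grip_force: 0.0
```

```bash
cat >> h.py <<'E'
def go(x,y,z,yaw,p=None):
    """travel (m, tool axes) and twist from present pose to a world TCP pose (yaw in rad)"""
    from cell import state
    from scipy.spatial.transform import Rotation as Ro
    s=state(); p=s['eef_pos']; yw=s['tcp_rot'][2]
    R=Ro.from_euler('xyz',[np.pi,0,yw]).as_matrix()
    print('t',round(s['t'],2),'pos',p.round(1),'rot',s['tcp_rot'].round(3),'F',s['ft_force'].round(1),'open',round(s['opening'],3))
    print('travel',(R.T@(np.array([x,y,z])-p)/1000).round(4),'twist',round(yw-yaw,4))
E
python3 -c "
from h import *
go(497,-357,187,-.244)"
```

```text
t 0.77 pos [ 407.3 -422.7  187.1] rot [ 3.142  0.    -0.246] F [-0.4 -0.3  0.2] open 1.0
travel [ 0.071  -0.0855  0.0001] twist -0.0016
```

Emit:
drive_tool --targets '[{"jaw": 1,"travel": [0.02,-0.025,0],"twist": 0},{"jaw": 1,"travel": [0.045,-0.055,0],"twist": 0},{"jaw": 1,"travel": [0.071,-0.0855,0],"twist": 0},{"jaw": 1,"travel": [0.071,-0.0855,0],"twist": 0},{"jaw": 1,"travel": [0.071,-0.0855,0],"twist": 0}]'

```text
t: 1.18
eef_pos: [496.5, -356.3, 186.8]
tcp_rot: [-3.141, 0.001, -0.24]
ft_force: [-0.1, -0.1, 0.7]
opening: 1.001
grip_force: 0.0
```

Run:
```python
from h import *
from cell import read_camera
c=read_camera('wrist'); pickle.dump(c,open('w1.pkl','wb')); f=c['frame'][:,:,::-1].copy()
print(-c['R'].T@c['t'],c['fx'])
go(497,-357,92,-.244)
y=np.radians(-14)
for X in([0,0,138],[18,12,138],[-18,12,138],[18,-12,138],[-18,-12,138]):
    w=[497+X[0]*np.cos(y)-X[1]*np.sin(y),-357+X[0]*np.sin(y)+X[1]*np.cos(y),X[2]]
    u=proj(c,w); print(u.round(0)); cv2.circle(f,tuple(int(a) for a in u),3,(255,255,0),-1)
cv2.imwrite('pics/w1.png',f)
```

```text
[ 565.07894571 -373.34659519  385.05140559] 401.6669618460252
t 1.23 pos [ 495.5 -357.3  186.9] rot [-3.141e+00  1.000e-03 -2.420e-01] F [-0.2  0.1 -0.3] open 0.997
travel [ 0.0014 -0.0006  0.0949] twist 0.0024
[319. 247.]
[300. 219.]
[301. 273.]
[338. 219.]
[337. 274.]
```

View pics/w1.png

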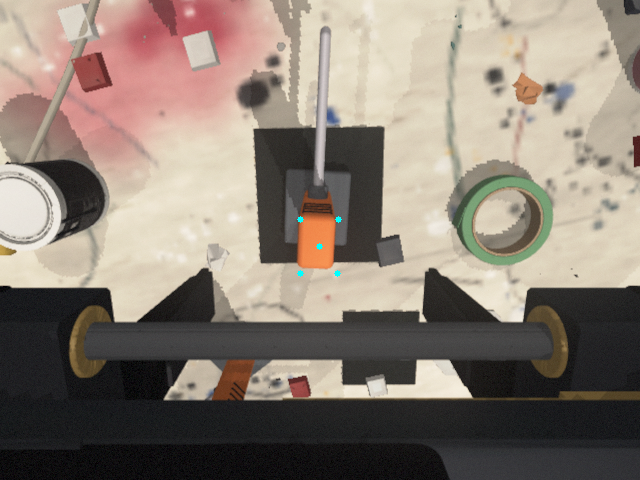

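The wrist view shows the orange handle top centred at about (316,241) and the rod end at (325,30). The prediction was 4–5 mm off, so I'm refining the position and yaw.

Run:
```python
from h import *
c=pickle.load(open('w1.pkl','rb'))
hsv=cv2.cvtColor(c['frame'],cv2.COLOR_RGB2HSV)
m=((hsv[:,:,0]<18)&(hsv[:,:,1]>150)&(hsv[:,:,2]>225)).astype('uint8'); m[300:]=0
n,l,s,ce=cv2.connectedComponentsWithStats(m); i=1+np.argmax(s[1:,4]); print(s[i],ce[i])
H=ray(c,(316.3,241),138)[:2]; 
T=ray(c,(325,31),69)[:2]; A=ray(c,(318,180),69)[:2]
print(H,T,'len',np.linalg.norm(T-H),'yaw',np.arctan2(*(T-H)[::-1]),'rod yaw',np.arctan2(*(T-A)[::-1]))
M=[ray(c,p,3)[:2] for p in((254,129),(383,127),(383,263),(258,263))]; print('mat',np.round(M),np.mean(M,0))
F=[ray(c,p,15)[:2] for p in((286,171),(349,170),(287,246))];print('foot',np.round(F), (F[1]+F[2])/2)
go(*H,93,np.arctan2(*(T-H)[::-1]))
```

```text
[ 301  220   33   48 1486] [317.01951548 243.36473755]
[ 501.17011642 -356.16412571] [ 633.39173331 -394.58836243] len 137.69160447386443 yaw -0.28281521509218704 rod yaw -0.28650207187149596
mat [[ 583. -317.]
 [ 557. -432.]
 [ 428. -406.]
 [ 458. -285.]] [ 506.62421189 -359.84173986]
foot [[ 540. -336.]
 [ 527. -393.]
 [ 471. -319.]] [ 499.28793786 -355.86921296]
t 1.23 pos [ 495.5 -357.3  186.9] rot [-3.141e+00  1.000e-03 -2.420e-01] F [-0.2  0.1 -0.3] open 0.997
travel [ 0.0053 -0.0024  0.0939] twist 0.0412
```

Emit:
drive_tool --targets '[{"jaw": 1,"travel": [0.005,-0.002,0.02],"twist": 0.033},{"jaw": 1,"travel": [0.005,-0.002,0.05],"twist": 0.033},{"jaw": 1,"travel": [0.005,-0.002,0.075],"twist": 0.033},{"jaw": 1,"travel": [0.005,-0.002,0.094],"twist": 0.033},{"jaw": 1,"travel": [0.005,-0.002,0.094],"twist": 0.033},{"jaw": 1,"travel": [0.005,-0.002,0.094],"twist": 0.033}]'

```text
t: 1.73
eef_pos: [499.6, -357.9, 93.1]
tcp_rot: [-3.141, 0.002, -0.278]
ft_force: [-0.3, -0.2, 0.8]
opening: 1.003
grip_force: 0.0
```

Emit:
drive_tool --targets '[{"jaw": 0.5,"travel": [0,0,0],"twist": 0},{"jaw": 0.2,"travel": [0,0,0],"twist": 0},{"jaw": 0.1,"travel": [0,0,0],"twist": 0},{"jaw": 0,"travel": [0,0,0],"twist": 0},{"jaw": 0,"travel": [0,0,0],"twist": 0},{"jaw": 0,"travel": [0,0,0],"twist": 0},{"jaw": 0,"travel": [0,0,0],"twist": 0},{"jaw": 0,"travel": [0,0,0],"twist": 0}]'

```text
t: 2.4
eef_pos: [500.7, -357.1, 93.4]
tcp_rot: [3.141, -0.0, -0.276]
ft_force: [-0.1, -0.2, -0.3]
opening: 0.496
grip_force: 0.0
```

Emit:
drive_tool --targets '[{"jaw": 0,"travel": [0,0,0],"twist": 0},{"jaw": 0,"travel": [0,0,0],"twist": 0},{"jaw": 0,"travel": [0,0,0],"twist": 0},{"jaw": 0,"travel": [0,0,0],"twist": 0},{"jaw": 0,"travel": [0,0,0],"twist": 0},{"jaw": 0,"travel": [0,0,0],"twist": 0},{"jaw": 0,"travel": [0,0,0],"twist": 0},{"jaw": 0,"travel": [0,0,0],"twist": 0}]'

```text
t: 3.07
eef_pos: [500.6, -357.0, 93.2]
tcp_rot: [-3.142, 0.0, -0.276]
ft_force: [-0.0, 0.5, -1.1]
opening: 0.253
grip_force: 29.9
```

Emit:
drive_tool --targets '[{"jaw": 0,"travel": [0,0,-0.01],"twist": 0},{"jaw": 0,"travel": [0,0,-0.03],"twist": 0},{"jaw": 0,"travel": [0,0,-0.06],"twist": 0},{"jaw": 0,"travel": [0,0,-0.085],"twist": 0},{"jaw": 0,"travel": [0,0,-0.1],"twist": 0},{"jaw": 0,"travel": [0,0,-0.1],"twist": 0},{"jaw": 0,"travel": [0,0,-0.1],"twist": 0}]'

```text
t: 3.65
eef_pos: [500.6, -357.1, 193.8]
tcp_rot: [3.141, -0.001, -0.276]
ft_force: [0.2, 0.7, -4.8]
opening: 0.256
grip_force: 29.9
```

Run:
```python
from h import *
from cell import read_camera,state
c=read_camera('wrist'); pickle.dump(c,open('w2.pkl','wb')); cv2.imwrite('pics/w2.png',c['frame'][:,:,::-1])
d=read_camera('top');pickle.dump(d,open('t2.pkl','wb'))
s=state();y=s['tcp_rot'][2];p=s['eef_pos']
f=np.array([np.cos(y),np.sin(y)])
# stand frame start pose: tip at own x=-40,y=0
go(734,99,193,.094)
X=np.r_[p[:2]+f*140,p[2]-52.2+24]; print('pred tip-bend px',proj(c,X),proj(d,X))
```

```text
t 3.75 pos [ 500.1 -356.6  192.1] rot [-3.141e+00  2.000e-03 -2.760e-01] F [ 0.1 -0.5 -4.5] open 0.252
travel [ 0.1008 -0.5021 -0.0009] twist -0.3702
pred tip-bend px [317.89135944  -5.87040081] [464.8766134  221.64540571]
```

View pics/w2.png

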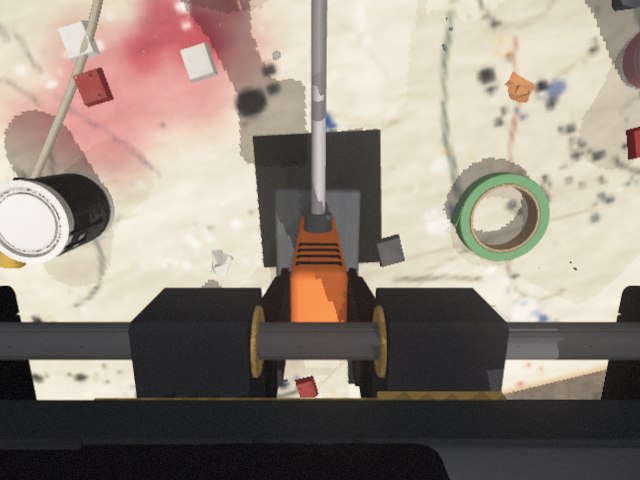

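Emit:
drive_tool --targets '[{"jaw": 0,"travel": [-0.003,-0.02,0],"twist": -0.02},{"jaw": 0,"travel": [-0.008,-0.05,0],"twist": -0.05},{"jaw": 0,"travel": [-0.013,-0.085,0],"twist": -0.08},{"jaw": 0,"travel": [-0.018,-0.12,0],"twist": -0.11},{"jaw": 0,"travel": [-0.024,-0.155,0],"twist": -0.14},{"jaw": 0,"travel": [-0.029,-0.19,0],"twist": -0.17},{"jaw": 0,"travel": [-0.033,-0.215,0],"twist": -0.18},{"jaw": 0,"travel": [-0.035,-0.225,0],"twist": -0.19}]'

```text
t: 4.42
eef_pos: [527.9, -127.8, 192.1]
tcp_rot: [-3.14, 0.003, -0.083]
ft_force: [0.6, -1.4, -2.7]
opening: 0.25
grip_force: 30.0
```

```bash
python3 -c "
from h import *
go(554.8,82.4,193,.0925)"
```

```text
t 4.42 pos [ 527.9 -127.8  192.1] rot [-3.14e+00  3.00e-03 -8.30e-02] F [ 0.6 -1.4 -2.7] open 0.25
travel [ 0.0093 -0.2117 -0.0009] twist -0.1758
```

Emit:
drive_tool --targets '[{"jaw": 0,"travel": [0.001,-0.025,0],"twist": -0.02},{"jaw": 0,"travel": [0.002,-0.06,0],"twist": -0.05},{"jaw": 0,"travel": [0.004,-0.095,0],"twist": -0.08},{"jaw": 0,"travel": [0.006,-0.13,0],"twist": -0.11},{"jaw": 0,"travel": [0.008,-0.165,0],"twist": -0.14},{"jaw": 0,"travel": [0.009,-0.195,0],"twist": -0.165},{"jaw": 0,"travel": [0.009,-0.212,0],"twist": -0.176},{"jaw": 0,"travel": [0.009,-0.212,0],"twist": -0.176}]'

```text
t: 5.08
eef_pos: [555.4, 81.9, 192.1]
tcp_rot: [-3.141, 0.002, 0.093]
ft_force: [-0.8, -1.5, -4.5]
opening: 0.248
grip_force: 30.0
```

Run:
```python
from h import *
from cell import read_camera
c=read_camera('wrist'); pickle.dump(c,open('w3.pkl','wb')); cv2.imwrite('pics/w3.png',c['frame'][:,:,::-1])
d=read_camera('top');pickle.dump(d,open('t3.pkl','wb'))
go(554.8,82.4,193,.0925)
O=np.array([734,99]);y=.0925;e=np.array([np.cos(y),np.sin(y)]);n=np.array([-e[1],e[0]])
for X in((0,85,150),(0,-85,150),(0,0,150),(-11,0,56),(29,0,56),(75,0,56)): print(X,proj(c,[*(O+e*X[0]+n*X[1]),X[2]]).round())
```

```text
t 5.18 pos [555.3  79.3 192.3] rot [3.141e+00 2.000e-03 9.100e-02] F [ 0.8 -1.2 -3.7] open 0.249
travel [-0.0002 -0.0032 -0.0007] twist -0.0018
(0, 85, 150) [151. -86.]
(0, -85, 150) [483. -86.]
(0, 0, 150) [317. -86.]
(-11, 0, 56) [318.  -2.]
(29, 0, 56) [318. -64.]
(75, 0, 56) [ 318. -141.]
```

View pics/w3.png

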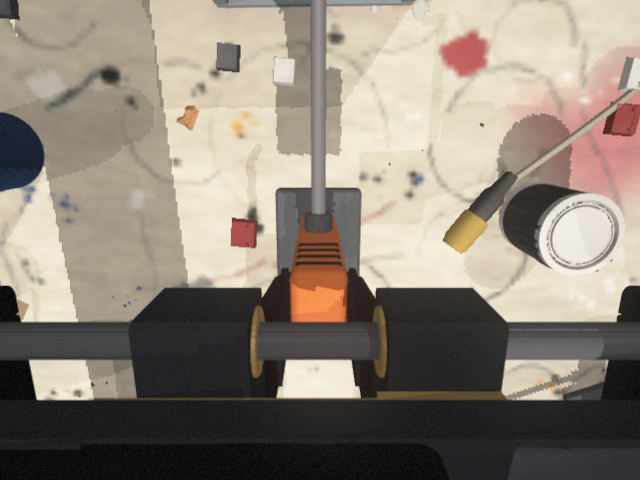

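The wrist view shows the stand's base front edge at the top, v≈5, running from u≈214 to about 420. I'll check this against the stand pose and measure the drawbar in the top view.

Run:
```python
from h import *
c=pickle.load(open('w3.pkl','rb')); d=pickle.load(open('t3.pkl','rb')); t=pickle.load(open('top.pkl','rb'))
O=np.array([734,99]);y=.0925;e=np.array([np.cos(y),np.sin(y)]);n=np.array([-e[1],e[0]])
W=lambda X:[*(O+e*X[0]+n*X[1]),X[2]]
for X in((0,85,8),(0,-85,8),(0,85,0),(0,-85,0)): print(X,proj(c,W(X)).round(1))
def own(p): q=ray(t,p[:2],p[2])[:2]-O; return (q@e).round(1),(q@n).round(1)
L=lambda x,yy,z:(225+x/4-.4,110+yy/4-.4,z)
print('bar front candidates',[own(L(192,v,z)) for v in(322,330,338) for z in(50,56)])
a=cv2.resize(t['frame'][180:210,235:307,::-1],None,fx=8,fy=8,interpolation=cv2.INTER_CUBIC)
b=cv2.resize(d['frame'][180:210,235:307,::-1],None,fx=8,fy=8,interpolation=cv2.INTER_CUBIC)
w=cv2.resize(c['frame'][0:20,195:445,::-1],(576,46))
cv2.imwrite('pics/c3.png',cv2.convertScaleAbs(np.vstack([a,b,w]),alpha=1.3))
```

```text
(0, 85, 8) [218.3   1.9]
(0, -85, 8) [417.4   2.1]
(0, 85, 0) [220.6   4.8]
(0, -85, 0) [415.2   5. ]
bar front candidates [(np.float64(16.0), np.float64(0.4)), (np.float64(14.1), np.float64(0.2)), (np.float64(10.3), np.float64(0.8)), (np.float64(8.4), np.float64(0.6)), (np.float64(4.6), np.float64(1.2)), (np.float64(2.7), np.float64(1.0))]
```

View pics/c3.png

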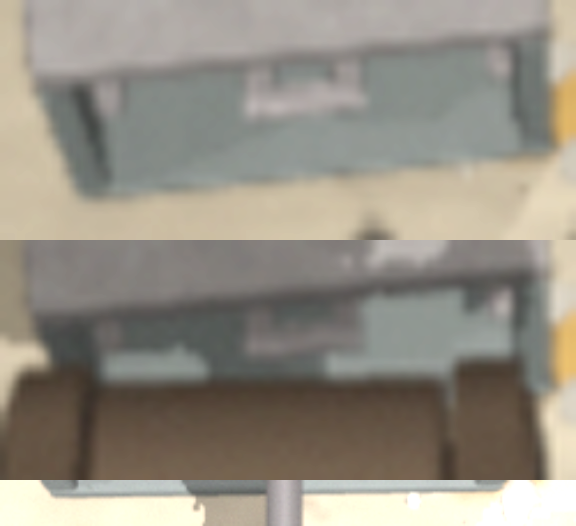

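The top-view crop shows the drawbar with its eye. The front lower edge runs from (247,116) to (365,106), and the eye's front edge is near (308,84).

Run:
```python
from h import *
t=pickle.load(open('top.pkl','rb'))
O=np.array([734,99]);y=.0925;e=np.array([np.cos(y),np.sin(y)]);n=np.array([-e[1],e[0]])
def own(x,v,z): q=ray(t,(235+x/8-.44,180+v/8-.44),z)[:2]-O; return (q@e).round(1),(q@n).round(1)
print('front lower z50',own(247,117,50),own(365,107,50),'eye front z56',own(308,84,56))
g=t['frame'][180:200,235:307].astype(int)
for u in (272,273,274): print(u,t['frame'][183:200,u].tolist())
```

```text
front lower z50 (np.float64(6.0), np.float64(20.9)) (np.float64(6.1), np.float64(-19.8)) eye front z56 (np.float64(14.1), np.float64(-1.1))
272 [[134, 130, 127], [135, 131, 127], [132, 128, 124], [113, 109, 107], [98, 96, 94], [101, 103, 101], [105, 109, 106], [117, 117, 113], [127, 122, 120], [135, 129, 128], [136, 130, 129], [117, 116, 114], [111, 115, 112], [111, 116, 113], [113, 118, 114], [112, 118, 114], [112, 117, 114]]
273 [[136, 132, 130], [135, 131, 128], [132, 128, 125], [113, 110, 107], [98, 97, 94], [100, 103, 100], [105, 109, 106], [120, 119, 116], [130, 125, 124], [136, 130, 128], [133, 128, 126], [117, 118, 115], [111, 115, 112], [111, 116, 113], [113, 117, 114], [112, 116, 113], [113, 117, 114]]
274 [[137, 134, 130], [135, 132, 129], [134, 130, 126], [114, 109, 107], [98, 96, 94], [100, 103, 101], [106, 110, 106], [126, 123, 121], [135, 130, 129], [137, 132, 130], [132, 128, 125], [119, 120, 117], [112, 116, 114], [110, 116, 113], [111, 117, 114], [111, 116, 113], [112, 116, 113]]
```

Emit:
drive_tool --targets '[{"jaw": 0,"travel": [0,-0.001,0.015],"twist": 0},{"jaw": 0,"travel": [0,-0.001,0.035],"twist": 0},{"jaw": 0,"travel": [0,-0.001,0.055],"twist": 0},{"jaw": 0,"travel": [0,-0.001,0.065],"twist": 0},{"jaw": 0,"travel": [0,-0.001,0.065],"twist": 0},{"jaw": 0,"travel": [0,-0.001,0.065],"twist": 0}]'

```text
t: 5.68
eef_pos: [555.6, 79.5, 128.2]
tcp_rot: [3.141, 0.001, 0.089]
ft_force: [0.2, 0.5, -4.1]
opening: 0.248
grip_force: 30.0
```

```bash
python3 -c "
from h import *
go(618.5,88.3,127,.0925)"
```

```text
t 5.68 pos [555.6  79.5 128.2] rot [3.141e+00 1.000e-03 8.900e-02] F [ 0.2  0.5 -4.1] open 0.248
travel [ 0.0635 -0.0032  0.0012] twist -0.0038
```

Emit:
drive_tool --targets '[{"jaw": 0,"travel": [0.01,-0.002,0.001],"twist": -0.003},{"jaw": 0,"travel": [0.025,-0.003,0.001],"twist": -0.003},{"jaw": 0,"travel": [0.04,-0.003,0.001],"twist": -0.003},{"jaw": 0,"travel": [0.055,-0.003,0.001],"twist": -0.003},{"jaw": 0,"travel": [0.0635,-0.003,0.001],"twist": -0.003},{"jaw": 0,"travel": [0.0635,-0.003,0.001],"twist": -0.003},{"jaw": 0,"travel": [0.0635,-0.003,0.001],"twist": -0.003}]'

```text
t: 6.27
eef_pos: [618.5, 89.1, 127.5]
tcp_rot: [3.141, -0.0, 0.093]
ft_force: [0.2, 0.5, -3.6]
opening: 0.25
grip_force: 30.0
```

Run:
```python
from h import *
from cell import read_camera
go(618.5,88.3,127,.0925)
c=read_camera('wrist'); pickle.dump(c,open('w4.pkl','wb')); cv2.imwrite('pics/w4.png',c['frame'][:,:,::-1])
```

```text
t 6.27 pos [618.5  89.1 127.5] rot [ 3.141 -0.     0.093] F [ 0.2  0.5 -3.6] open 0.25
travel [-0.      0.0008  0.0005] twist 0.0004
```

View pics/w4.png

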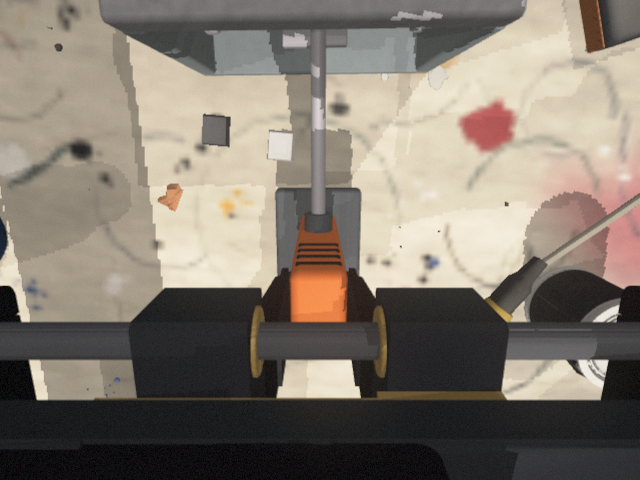

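The wrist view shows the drawbar front at u 283–347, v 30–47, and the rod at u≈318. The tip is sideways inside the bar's eye width.

Run:
```python
from h import *
c=pickle.load(open('w4.pkl','rb'))
O=np.array([734,99]);y=.0925;e=np.array([np.cos(y),np.sin(y)]);n=np.array([-e[1],e[0]])
own=lambda p,z:((ray(c,p,z)[:2]-O)@np.array([e,n]).T).round(1)
print('bar front lower',own((283,47),50),own((347,46),50),'stand base front',own((212,76),0),own((420,74),0),'shelf top corners',own((104,20),150),own((522,16),150))
```

```text
bar front lower [ 7.8 22.9] [  8.4 -17.6] stand base front [-2.8 81.3] [ -1.3 -76.5] shelf top corners [-1.7 85.5] [ -0.1 -80.1]
```

Emit:
drive_tool --targets '[{"jaw": 0,"travel": [0,-0.001,0.004],"twist": 0},{"jaw": 0,"travel": [0,-0.001,0.008],"twist": 0},{"jaw": 0,"travel": [0,-0.001,0.012],"twist": 0},{"jaw": 0,"travel": [0,-0.001,0.014],"twist": 0},{"jaw": 0,"travel": [0,-0.001,0.014],"twist": 0},{"jaw": 0,"travel": [0,-0.001,0.014],"twist": 0}]'

```text
t: 6.82
eef_pos: [618.3, 90.0, 113.1]
tcp_rot: [3.142, 0.0, 0.093]
ft_force: [-0.9, 0.4, -4.3]
opening: 0.25
grip_force: 30.0
```

Emit:
drive_tool --targets '[{"jaw": 0,"travel": [0.001,-0.001,0.001],"twist": 0},{"jaw": 0,"travel": [0.001,-0.001,0.002],"twist": 0},{"jaw": 0,"travel": [0.001,-0.001,0.003],"twist": 0},{"jaw": 0,"travel": [0.001,-0.001,0.004],"twist": 0},{"jaw": 0,"travel": [0.001,-0.001,0.005],"twist": 0},{"jaw": 0,"travel": [0.001,-0.001,0.005],"twist": 0}]'

```text
t: 7.32
eef_pos: [619.2, 91.1, 108.1]
tcp_rot: [3.142, 0.0, 0.093]
ft_force: [0.0, -0.1, -4.0]
opening: 0.25
grip_force: 30.0
```

Emit:
drive_tool --targets '[{"jaw": 0,"travel": [0,0,0.0005],"twist": 0},{"jaw": 0,"travel": [0,0,0.001],"twist": 0},{"jaw": 0,"travel": [0,0,0.001],"twist": 0}]'

```text
t: 7.57
eef_pos: [619.2, 91.1, 107.2]
tcp_rot: [3.141, 0.0, 0.093]
ft_force: [-0.3, 0.0, -3.6]
opening: 0.252
grip_force: 30.0
```

Tip at about 55–56 mm and no contact yet. I'll continue in 1 mm steps.

Emit:
drive_tool --targets '[{"jaw": 0,"travel": [0,0,0.0005],"twist": 0},{"jaw": 0,"travel": [0,0,0.001],"twist": 0},{"jaw": 0,"travel": [0,0,0.001],"twist": 0}]'

```text
t: 7.82
eef_pos: [619.2, 91.1, 106.2]
tcp_rot: [3.142, 0.0, 0.093]
ft_force: [0.6, -0.2, -3.7]
opening: 0.248
grip_force: 30.0
```

Emit:
drive_tool --targets '[{"jaw": 0,"travel": [0,0,0.0005],"twist": 0},{"jaw": 0,"travel": [0,0,0.001],"twist": 0},{"jaw": 0,"travel": [0,0,0.001],"twist": 0}]'

```text
t: 8.07
eef_pos: [619.2, 91.1, 105.2]
tcp_rot: [3.142, 0.0, 0.093]
ft_force: [-0.0, -0.1, -4.6]
opening: 0.253
grip_force: 30.0
```

Emit:
drive_tool --targets '[{"jaw": 0,"travel": [0,0,0.0005],"twist": 0},{"jaw": 0,"travel": [0,0,0.001],"twist": 0},{"jaw": 0,"travel": [0,0,0.001],"twist": 0}]'

```text
t: 8.32
eef_pos: [619.2, 91.1, 104.2]
tcp_rot: [3.142, 0.0, 0.093]
ft_force: [0.4, 0.1, -3.4]
opening: 0.248
grip_force: 30.0
```

Emit:
drive_tool --targets '[{"jaw": 0,"travel": [0,0,0.0005],"twist": 0},{"jaw": 0,"travel": [0,0,0.001],"twist": 0},{"jaw": 0,"travel": [0,0,0.0015],"twist": 0},{"jaw": 0,"travel": [0,0,0.0015],"twist": 0}]'

```text
t: 8.65
eef_pos: [619.2, 91.1, 102.7]
tcp_rot: [3.142, 0.0, 0.093]
ft_force: [-0.2, 0.1, -4.2]
opening: 0.248
grip_force: 30.0
```

Tip at 50.5 mm with no contact, so it is through the eye. I'll lower it to about 44 mm and then pull gently.

Emit:
drive_tool --targets '[{"jaw": 0,"travel": [0,0,0.001],"twist": 0},{"jaw": 0,"travel": [0,0,0.002],"twist": 0},{"jaw": 0,"travel": [0,0,0.003],"twist": 0},{"jaw": 0,"travel": [0,0,0.004],"twist": 0},{"jaw": 0,"travel": [0,0,0.005],"twist": 0},{"jaw": 0,"travel": [0,0,0.006],"twist": 0},{"jaw": 0,"travel": [0,0,0.0065],"twist": 0},{"jaw": 0,"travel": [0,0,0.0065],"twist": 0}]'

```text
t: 9.32
eef_pos: [619.2, 91.1, 96.1]
tcp_rot: [3.142, 0.0, 0.093]
ft_force: [-0.8, -0.9, -3.7]
opening: 0.253
grip_force: 30.0
```

Emit:
drive_tool --targets '[{"jaw": 0,"travel": [-0.0015,0,0],"twist": 0},{"jaw": 0,"travel": [-0.003,0,0],"twist": 0},{"jaw": 0,"travel": [-0.0045,0,0],"twist": 0},{"jaw": 0,"travel": [-0.006,0,0],"twist": 0},{"jaw": 0,"travel": [-0.0075,0,0],"twist": 0},{"jaw": 0,"travel": [-0.009,0,0],"twist": 0},{"jaw": 0,"travel": [-0.0105,0,0],"twist": 0},{"jaw": 0,"travel": [-0.012,0,0],"twist": 0}]'

```text
t: 9.98
eef_pos: [607.2, 90.0, 96.3]
tcp_rot: [3.141, -0.0, 0.093]
ft_force: [1.1, -0.4, -4.4]
opening: 0.248
grip_force: 30.0
```

Fx ≈ 1.1 N, which matches the drawbar telescoping, so it is hooked. I'll keep pulling.

Emit:
drive_tool --targets '[{"jaw": 0,"travel": [-0.0015,0,0],"twist": 0},{"jaw": 0,"travel": [-0.003,0,0],"twist": 0},{"jaw": 0,"travel": [-0.0045,0,0],"twist": 0},{"jaw": 0,"travel": [-0.006,0,0],"twist": 0},{"jaw": 0,"travel": [-0.0075,0,0],"twist": 0},{"jaw": 0,"travel": [-0.009,0,0],"twist": 0},{"jaw": 0,"travel": [-0.0105,0,0],"twist": 0},{"jaw": 0,"travel": [-0.012,0,0],"twist": 0}]'

```text
t: 10.65
eef_pos: [595.7, 88.9, 96.3]
tcp_rot: [3.141, -0.001, 0.093]
ft_force: [4.6, -1.0, -7.1]
opening: 0.255
grip_force: 30.0
```

Emit:
drive_tool --targets '[{"jaw": 0,"travel": [-0.0015,0,0],"twist": 0},{"jaw": 0,"travel": [-0.003,0,0],"twist": 0},{"jaw": 0,"travel": [-0.0045,0,0],"twist": 0},{"jaw": 0,"travel": [-0.006,0,0],"twist": 0},{"jaw": 0,"travel": [-0.0075,0,0],"twist": 0},{"jaw": 0,"travel": [-0.009,0,0],"twist": 0},{"jaw": 0,"travel": [-0.0105,0,0],"twist": 0},{"jaw": 0,"travel": [-0.012,0,0],"twist": 0}]'

```text
t: 11.32
eef_pos: [583.3, 87.8, 96.3]
tcp_rot: [3.141, -0.0, 0.093]
ft_force: [5.2, 0.0, -6.3]
opening: 0.249
grip_force: 30.0
```

Emit:
drive_tool --targets '[{"jaw": 0,"travel": [-0.0025,0,0],"twist": 0},{"jaw": 0,"travel": [-0.005,0,0],"twist": 0},{"jaw": 0,"travel": [-0.0075,0,0],"twist": 0},{"jaw": 0,"travel": [-0.01,0,0],"twist": 0},{"jaw": 0,"travel": [-0.0125,0,0],"twist": 0},{"jaw": 0,"travel": [-0.015,0,0],"twist": 0},{"jaw": 0,"travel": [-0.0175,0,0],"twist": 0},{"jaw": 0,"travel": [-0.02,0,0],"twist": 0}]'

```text
t: 11.98
eef_pos: [563.4, 85.9, 96.4]
tcp_rot: [3.141, -0.0, 0.093]
ft_force: [5.2, -0.5, -7.1]
opening: 0.246
grip_force: 30.0
```

Emit:
drive_tool --targets '[{"jaw": 0,"travel": [-0.0025,0,0],"twist": 0},{"jaw": 0,"travel": [-0.005,0,0],"twist": 0},{"jaw": 0,"travel": [-0.0075,0,0],"twist": 0},{"jaw": 0,"travel": [-0.01,0,0],"twist": 0},{"jaw": 0,"travel": [-0.0125,0,0],"twist": 0},{"jaw": 0,"travel": [-0.015,0,0],"twist": 0},{"jaw": 0,"travel": [-0.0175,0,0],"twist": 0},{"jaw": 0,"travel": [-0.02,0,0],"twist": 0}]'

```text
t: 12.65
eef_pos: [543.5, 83.9, 96.4]
tcp_rot: [3.141, -0.0, 0.093]
ft_force: [4.0, -2.1, -7.3]
opening: 0.253
grip_force: 30.0
```

Emit:
drive_tool --targets '[{"jaw": 0,"travel": [-0.0025,0,0],"twist": 0},{"jaw": 0,"travel": [-0.005,0,0],"twist": 0},{"jaw": 0,"travel": [-0.0075,0,0],"twist": 0},{"jaw": 0,"travel": [-0.01,0,0],"twist": 0},{"jaw": 0,"travel": [-0.0125,0,0],"twist": 0},{"jaw": 0,"travel": [-0.015,0,0],"twist": 0},{"jaw": 0,"travel": [-0.0175,0,0],"twist": 0},{"jaw": 0,"travel": [-0.02,0,0],"twist": 0}]'

```text
t: 13.32
eef_pos: [523.7, 82.1, 96.5]
tcp_rot: [3.141, -0.001, 0.093]
ft_force: [4.8, -1.4, -6.3]
opening: 0.253
grip_force: 30.0
```

Emit:
drive_tool --targets '[{"jaw": 0,"travel": [-0.0025,0,0],"twist": 0},{"jaw": 0,"travel": [-0.005,0,0],"twist": 0},{"jaw": 0,"travel": [-0.0075,0,0],"twist": 0},{"jaw": 0,"travel": [-0.01,0,0],"twist": 0},{"jaw": 0,"travel": [-0.0125,0,0],"twist": 0},{"jaw": 0,"travel": [-0.015,0,0],"twist": 0},{"jaw": 0,"travel": [-0.0175,0,0],"twist": 0},{"jaw": 0,"travel": [-0.02,0,0],"twist": 0}]'

```text
t: 13.98
eef_pos: [503.9, 80.2, 96.6]
tcp_rot: [3.141, -0.001, 0.093]
ft_force: [4.8, -1.7, -5.9]
opening: 0.25
grip_force: 30.0
```

Emit:
drive_tool --targets '[{"jaw": 0,"travel": [-0.002,0,0],"twist": 0},{"jaw": 0,"travel": [-0.004,0,0],"twist": 0},{"jaw": 0,"travel": [-0.006,0,0],"twist": 0},{"jaw": 0,"travel": [-0.008,0,0],"twist": 0}]'

```text
t: 14.32
eef_pos: [496.0, 79.5, 96.5]
tcp_rot: [3.141, -0.001, 0.092]
ft_force: [5.3, -1.8, -6.3]
opening: 0.252
grip_force: 30.0
```

Emit:
drive_tool --targets '[{"jaw": 0,"travel": [-0.001,0,0],"twist": 0},{"jaw": 0,"travel": [-0.002,0,0],"twist": 0},{"jaw": 0,"travel": [-0.003,0,0],"twist": 0},{"jaw": 0,"travel": [-0.004,0,0],"twist": 0}]'

```text
t: 14.65
eef_pos: [492.0, 79.1, 96.5]
tcp_rot: [3.141, -0.001, 0.093]
ft_force: [4.5, -1.5, -5.3]
opening: 0.252
grip_force: 30.0
```

Emit:
drive_tool --targets '[{"jaw": 0,"travel": [-0.001,0,0],"twist": 0},{"jaw": 0,"travel": [-0.002,0,0],"twist": 0},{"jaw": 0,"travel": [-0.003,0,0],"twist": 0},{"jaw": 0,"travel": [-0.004,0,0],"twist": 0}]'

```text
t: 14.98
eef_pos: [488.0, 78.8, 96.5]
tcp_rot: [3.141, -0.001, 0.093]
ft_force: [4.0, -1.6, -6.8]
opening: 0.251
grip_force: 30.0
```

Emit:
drive_tool --targets '[{"jaw": 0,"travel": [-0.001,0,0],"twist": 0},{"jaw": 0,"travel": [-0.002,0,0],"twist": 0},{"jaw": 0,"travel": [-0.003,0,0],"twist": 0}]'

```text
t: 15.23
eef_pos: [485.1, 78.5, 96.6]
tcp_rot: [3.141, -0.001, 0.093]
ft_force: [5.2, -1.1, -6.2]
opening: 0.249
grip_force: 30.0
```

Emit:
drive_tool --targets '[{"jaw": 0,"travel": [-0.001,0,0],"twist": 0},{"jaw": 0,"travel": [-0.002,0,0],"twist": 0}]'

```text
t: 15.4
eef_pos: [483.1, 78.4, 96.5]
tcp_rot: [3.141, -0.001, 0.093]
ft_force: [5.6, -1.6, -6.8]
opening: 0.25
grip_force: 30.0
```

Emit:
drive_tool --targets '[{"jaw": 0,"travel": [-0.001,0,0],"twist": 0},{"jaw": 0,"travel": [-0.002,0,0],"twist": 0}]'

```text
t: 15.57
eef_pos: [481.1, 78.2, 96.5]
tcp_rot: [3.141, -0.001, 0.093]
ft_force: [4.6, -2.0, -7.0]
opening: 0.249
grip_force: 30.0
```

Emit:
drive_tool --targets '[{"jaw": 0,"travel": [-0.001,0,0],"twist": 0},{"jaw": 0,"travel": [-0.002,0,0],"twist": 0}]'

```text
t: 15.73
eef_pos: [479.1, 78.0, 96.6]
tcp_rot: [3.141, -0.001, 0.093]
ft_force: [3.7, -1.5, -6.3]
opening: 0.25
grip_force: 30.0
```

Emit:
drive_tool --targets '[{"jaw": 0,"travel": [-0.001,0,0],"twist": 0},{"jaw": 0,"travel": [-0.001,0,0],"twist": 0}]'

```text
t: 15.9
eef_pos: [477.9, 77.9, 96.5]
tcp_rot: [3.141, -0.001, 0.093]
ft_force: [3.8, -2.3, -5.5]
opening: 0.252
grip_force: 30.0
```

Emit:
drive_tool --targets '[{"jaw": 0,"travel": [-0.001,0,0],"twist": 0},{"jaw": 0,"travel": [-0.001,0,0],"twist": 0}]'

```text
t: 16.07
eef_pos: [477.0, 77.8, 96.5]
tcp_rot: [3.141, -0.0, 0.093]
ft_force: [4.3, -1.6, -5.1]
opening: 0.247
grip_force: 30.0
```

Emit:
drive_tool --targets '[{"jaw": 0,"travel": [-0.001,0,0],"twist": 0},{"jaw": 0,"travel": [-0.001,0,0],"twist": 0}]'

```text
t: 16.23
eef_pos: [476.5, 77.7, 96.5]
tcp_rot: [3.141, -0.001, 0.093]
ft_force: [6.4, -1.8, -6.6]
opening: 0.252
grip_force: 30.0
```

Emit:
drive_tool --targets '[{"jaw": 0,"travel": [-0.001,0,0],"twist": 0},{"jaw": 0,"travel": [-0.001,0,0],"twist": 0}]'

```text
t: 16.4
eef_pos: [476.3, 77.7, 96.5]
tcp_rot: [3.141, -0.003, 0.093]
ft_force: [9.8, -0.5, -9.6]
opening: 0.249
grip_force: 30.0
```

The force rose to about 10 N at the stop. I'll hold briefly, ease the tip to the middle of the eye and check the force.

Emit:
drive_tool --targets '[{"jaw": 0,"travel": [0,0,0],"twist": 0},{"jaw": 0,"travel": [0,0,0],"twist": 0},{"jaw": 0,"travel": [0,0,0],"twist": 0},{"jaw": 0,"travel": [0.001,0,0],"twist": 0},{"jaw": 0,"travel": [0.002,0,0],"twist": 0},{"jaw": 0,"travel": [0.004,0,0],"twist": 0},{"jaw": 0,"travel": [0.006,0,0],"twist": 0},{"jaw": 0,"travel": [0.006,0,0],"twist": 0}]'

```text
t: 17.07
eef_pos: [480.6, 78.4, 96.2]
tcp_rot: [-3.142, 0.001, 0.093]
ft_force: [-0.2, -1.0, -4.7]
opening: 0.254
grip_force: 30.0
```

Emit:
drive_tool --targets '[{"jaw": 0,"travel": [0,0,-0.002],"twist": 0},{"jaw": 0,"travel": [0,0,-0.004],"twist": 0},{"jaw": 0,"travel": [0,0,-0.006],"twist": 0},{"jaw": 0,"travel": [0,0,-0.006],"twist": 0}]'

```text
t: 17.4
eef_pos: [480.9, 78.3, 102.7]
tcp_rot: [3.141, -0.0, 0.093]
ft_force: [0.7, 0.6, -3.9]
opening: 0.252
grip_force: 30.0
```

Emit:
drive_tool --targets '[{"jaw": 0,"travel": [0,0,-0.005],"twist": 0},{"jaw": 0,"travel": [0,0,-0.012],"twist": 0},{"jaw": 0,"travel": [0,0,-0.025],"twist": 0},{"jaw": 0,"travel": [0,0,-0.045],"twist": 0},{"jaw": 0,"travel": [0,0,-0.065],"twist": 0},{"jaw": 0,"travel": [0,0,-0.085],"twist": 0},{"jaw": 0,"travel": [0,0,-0.1],"twist": 0},{"jaw": 0,"travel": [0,0,-0.1],"twist": 0}]'

```text
t: 18.07
eef_pos: [482.0, 78.3, 205.5]
tcp_rot: [3.141, -0.005, 0.093]
ft_force: [-0.1, 0.8, -3.8]
opening: 0.249
grip_force: 30.0
```

Run:
```python
from h import *
from cell import read_camera
d=read_camera('top');pickle.dump(d,open('t5.pkl','wb')); s=read_camera('side')
a=cv2.resize(d['frame'][120:280,220:400,::-1],(540,480)); cv2.imwrite('pics/t5.png',a)
go(504,-358,203,-.24)
```

```text
t 18.17 pos [480.7  78.2 202.5] rot [ 3.141e+00 -1.000e-03  9.300e-02] F [-0.6 -0.4 -4. ] open 0.251
travel [-0.0172  0.4365 -0.0005] twist 0.3328
```

View pics/t5.png

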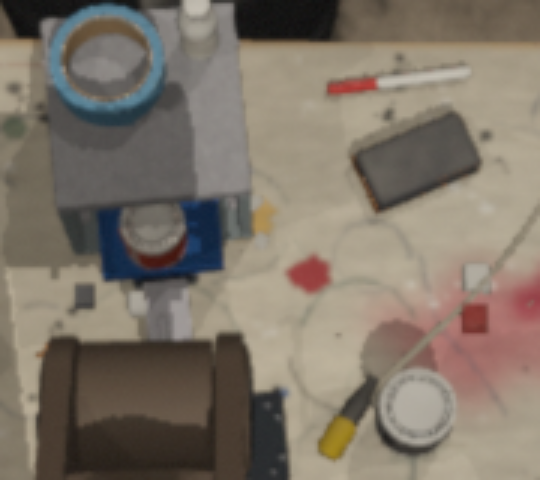

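The tray is out with its red tin, and the black tin and bottle are untouched. I'll take the hook back to the mat.

Emit:
drive_tool --targets '[{"jaw": 0,"travel": [-0.001,0.02,0],"twist": 0.015},{"jaw": 0,"travel": [-0.002,0.05,0],"twist": 0.04},{"jaw": 0,"travel": [-0.003,0.085,0],"twist": 0.07},{"jaw": 0,"travel": [-0.005,0.12,0],"twist": 0.1},{"jaw": 0,"travel": [-0.006,0.155,0],"twist": 0.125},{"jaw": 0,"travel": [-0.008,0.19,0],"twist": 0.15},{"jaw": 0,"travel": [-0.009,0.215,0],"twist": 0.17},{"jaw": 0,"travel": [-0.009,0.225,0],"twist": 0.18}]'

```text
t: 18.83
eef_pos: [492.3, -149.5, 200.9]
tcp_rot: [3.142, 0.002, -0.091]
ft_force: [-0.1, 1.5, -4.0]
opening: 0.252
grip_force: 30.0
```

```bash
python3 -c "
from h import *
go(504,-360,203,-.25)
t=pickle.load(open('t5.pkl','rb'));O=np.array([734,99]);y=.0925;e=np.array([np.cos(y),np.sin(y)])
print('tray front x',[((ray(t,(220+162/3,120+v/3),56)[:2]-O)@e).round(1) for v in (272,278,282)])"
```

```text
t 18.83 pos [ 492.3 -149.5  200.9] rot [ 3.142e+00  2.000e-03 -9.100e-02] F [-0.1  1.5 -4. ] open 0.252
travel [ 0.0308  0.2086 -0.0021] twist 0.1593
tray front x [np.float64(-44.4), np.float64(-50.0), np.float64(-53.7)]
```

Tray front is at about −45 mm, as expected when fully out.

Emit:
drive_tool --targets '[{"jaw": 0,"travel": [0.004,0.025,0],"twist": 0.02},{"jaw": 0,"travel": [0.009,0.06,0],"twist": 0.045},{"jaw": 0,"travel": [0.014,0.095,0],"twist": 0.07},{"jaw": 0,"travel": [0.02,0.13,0],"twist": 0.1},{"jaw": 0,"travel": [0.025,0.165,0],"twist": 0.13},{"jaw": 0,"travel": [0.029,0.195,0],"twist": 0.15},{"jaw": 0,"travel": [0.031,0.209,0],"twist": 0.16},{"jaw": 0,"travel": [0.031,0.209,0],"twist": 0.16}]'

```text
t: 19.5
eef_pos: [505.0, -359.6, 200.6]
tcp_rot: [-3.141, 0.002, -0.25]
ft_force: [0.0, 0.9, -4.1]
opening: 0.251
grip_force: 30.0
```

Emit:
drive_tool --targets '[{"jaw": 0,"travel": [0,0,0.02],"twist": 0},{"jaw": 0,"travel": [0,0,0.045],"twist": 0},{"jaw": 0,"travel": [0,0,0.07],"twist": 0},{"jaw": 0,"travel": [0,0,0.09],"twist": 0},{"jaw": 0,"travel": [0,0,0.098],"twist": 0},{"jaw": 0,"travel": [0,0,0.1],"twist": 0},{"jaw": 0,"travel": [0,0,0.1],"twist": 0}]'

```text
t: 20.08
eef_pos: [505.6, -356.8, 102.3]
tcp_rot: [-3.141, 0.001, -0.246]
ft_force: [0.5, 1.1, -3.3]
opening: 0.25
grip_force: 30.0
```

Run:
```python
from h import *
from cell import read_camera
go(504,-360,93.5,-.25)
```

```text
t 20.08 pos [ 505.6 -356.8  102.3] rot [-3.141e+00  1.000e-03 -2.460e-01] F [ 0.5  1.1 -3.3] open 0.25
travel [-0.0008  0.0035  0.0088] twist 0.0035
```

Emit:
drive_tool --targets '[{"jaw": 0,"travel": [-0.001,0.003,0.003],"twist": 0},{"jaw": 0,"travel": [-0.001,0.003,0.006],"twist": 0},{"jaw": 0,"travel": [-0.001,0.003,0.008],"twist": 0},{"jaw": 0,"travel": [-0.001,0.003,0.009],"twist": 0},{"jaw": 0,"travel": [-0.001,0.003,0.009],"twist": 0},{"jaw": 0,"travel": [-0.001,0.003,0.009],"twist": 0}]'

```text
t: 20.58
eef_pos: [503.7, -360.3, 93.6]
tcp_rot: [3.141, -0.0, -0.247]
ft_force: [0.2, -0.4, -3.0]
opening: 0.247
grip_force: 30.0
```

Emit:
drive_tool --targets '[{"jaw": 0,"travel": [0,0,0.0005],"twist": 0},{"jaw": 0,"travel": [0,0,0.001],"twist": 0},{"jaw": 0,"travel": [0,0,0.001],"twist": 0}]'

```text
t: 20.83
eef_pos: [504.0, -360.5, 93.4]
tcp_rot: [3.141, -0.001, -0.247]
ft_force: [-0.7, -0.2, 5.2]
opening: 0.25
grip_force: 30.0
```

The hook is seated on the mat; the force turned upward. Now I'll release it, opening slowly and fully.

Emit:
drive_tool --targets '[{"jaw": 0.3,"travel": [0,0,0],"twist": 0},{"jaw": 0.4,"travel": [0,0,0],"twist": 0},{"jaw": 0.6,"travel": [0,0,0],"twist": 0},{"jaw": 0.8,"travel": [0,0,0],"twist": 0},{"jaw": 0.8,"travel": [0,0,0],"twist": 0},{"jaw": 0.8,"travel": [0,0,0],"twist": 0},{"jaw": 0.8,"travel": [0,0,0],"twist": 0},{"jaw": 0.8,"travel": [0,0,0],"twist": 0}]'

```text
t: 21.5
eef_pos: [503.7, -360.2, 92.3]
tcp_rot: [3.142, 0.0, -0.247]
ft_force: [0.3, -0.6, 0.1]
opening: 0.733
grip_force: 0.0
```

Emit:
drive_tool --targets '[{"jaw": 0.8,"travel": [0,0,-0.01],"twist": 0},{"jaw": 0.8,"travel": [0,0,-0.03],"twist": 0},{"jaw": 0.8,"travel": [0,0,-0.055],"twist": 0},{"jaw": 0.8,"travel": [0,0,-0.08],"twist": 0},{"jaw": 0.8,"travel": [0,0,-0.105],"twist": 0},{"jaw": 0.8,"travel": [0,0,-0.12],"twist": 0},{"jaw": 0.8,"travel": [0,0,-0.12],"twist": 0},{"jaw": 0.8,"travel": [0,0,-0.12],"twist": 0}]'

```text
t: 22.17
eef_pos: [503.8, -360.2, 213.2]
tcp_rot: [3.141, -0.001, -0.247]
ft_force: [-1.3, -0.1, -1.3]
opening: 0.797
grip_force: 0.0
```

Run:
```python
from h import *
from cell import read_camera
go(0,0,0,0)
c=read_camera('wrist'); cv2.imwrite('pics/w6.png',c['frame'][:,:,::-1])
```

```text
t 22.17 pos [ 503.8 -360.2  213.2] rot [ 3.141e+00 -1.000e-03 -2.470e-01] F [-1.3 -0.1 -1.3] open 0.797
travel [-0.5766 -0.226   0.2132] twist -0.2471
```

View pics/w6.png

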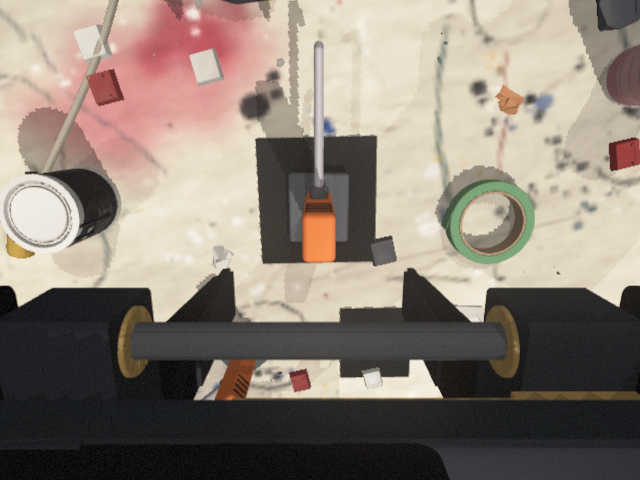

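The hook stands upright in the middle of its mat: foot at about (318,207), mat centre at about (317,200). The gripper is clear.

```bash
python3 -c "
from cell import job_done
print(job_done())"
```

```text
the job is handed in; nothing more can be done
None
```

The tray is drawn fully out to its stop, the pull hook stands released upright in the middle of its mat, the black tin and blue bottle were not touched, and the job is handed in (no verdict was returned).

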